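# Set the sauce up for stirring: slide, uncover, fetch the paddle

## Robot

A 6-joint arm with a two-finger parallel gripper is mounted at the origin on a cart in front of the work surface, level with it; the furniture and walls round the work are solid. World frame = base frame: x ahead of the robot, y to its left, z up, the work surface at z = 0. Lengths are in mm, angles in rad, forces in N, time in s.
With the tool pointing down it reaches from about 275 to 750 mm from the base axis. Payload 10.2 kg.
Tool frame: the origin (TCP) lies on the centre line of the jaws, within the pads' length; the fingertips stand 17 mm ahead of it and the grasp point (between the pads) lies 2 mm behind it; z points along the fingers, y is the line along which they close (so a half turn about z gives the same grasp; the last joint's range is limited). The gripper opens to 85 mm and grips with 20 to 120 N. Pads are 22 mm wide; open, the fingers measure 114 mm over their backs; the gripper's body (76 mm by 85 mm) begins 54 mm behind the grasp point. The pads swing forward as they close: fully open they stand 13 mm farther back than shut.
Start: joints at [0.9, 0.313, 1.498, -0, 1.331, -0.223], TCP at [227.329, 473.236, 248.294] pointing down, gripper open.
Joint ranges: [-2.94, 2.94], [-0.97, 2.17], [0.19, 2.56], [-1.23, 4.37], [0.02, 3.11], [-2.88, 2.88]. Speed limits (rad/s): [2.39, 2.39, 3.01, 3.14, 3.14, 3.14].

## Interface

Orientations are given as a unit quaternion [w, x, y, z].
In Python, from rig import ctrl gives the robot as it stands. The module is installed in compiled form; this text tells all that it offers.
- The arm moves only by the shell command python3 -m jog 'ROWS' [FORCE]. ROWS is JSON, a list of rows, each an object with "delta_pos": the shift along the world's x, y, z in mm, a list of three; "angular": the turn, a rotation vector about the world's x, y, z in rad, a list of three; "fingers": the opening, from 0 (shut) to 1 (fully open). In form: [{"delta_pos": [tx, ty, tz], "angular": [rx, ry, rz], "fingers": fingers}, ...]. A call has 1 to 10 rows; each row is the pose to reach, as a shift and turn from the pose commanded when the call began; what a row does not reach only later rows make up. A row lasts 1/8 s, in which the tool goes at most 62.5 mm and 10.7 degrees, less where a joint would pass 70% of its speed; a pose out of reach is approached as far as the arm can. A call with a gripper value outside its range is refused whole. The fingers move at their own pace and stop on an object; FORCE is the grip in N (left out, the last holds). Time passes only in rows, so rows that repeat a pose let the fingers close. It gives the time, the measured TCP pose, the force, the opening and the grip force at its end, in the units of the state.
- ctrl.sense(): the state, without advancing time (a new reading comes with each control period).
- ctrl.capture(name): name is "scene" or "top"; returns a dict with "pixels" (400x640x3 uint8, blue, green, red), "fx", "fy", "cx", "cy" (pixels), "R" (3x3) and "t" (3): a world point X has camera coordinates R X + t. Camera axes: x right, y down, z forward; pixel columns grow to the right and rows downward; lengths in mm; the calibration is good to about 2 mm. A picture is of the moment at which its call begins. There is no depth.
- ctrl.finish_job(): hands the job in; it is judged then, once.
The state is a dict: "time_s": time; "joints": joint angles; "dq": joint speeds; "tau": joint torques, N m; "eef_pos": TCP position; "ee_rot": TCP orientation; "force": force on the tool from outside, world axes, zero at the start; "wrist_torque": the same for the moment, N m; "grip_width": opening from 0.0 (shut) to 1.0 (fully open); "grip_force": force on a finger pad.
Only numpy, scipy, OpenCV 4.12 (cv2) and the standard library are available. Lean on these libraries where they do the work, as an engineer would, in place of code of your own. Each camera call takes 0.05 s, during which the arm holds its last target. There are 200 camera calls.

## Task

Slide the covered saucepan across the hob, without lifting it, from the small ring to the centre of the large double ring. Then take off its lid and lay it flat, knob up, inside the empty tray. Then pull the paddle with the T-shaped crossbar out of the utensil block, lower it blade first into the saucepan and leave it there; leave the other two utensils in the block and everything else where it is.

Things in the scene. Friction and masses are not known exactly. Their poses are not given: they have to be found in the camera images.
- hob: two-zone tabletop hob, steel with a flat black top, 270 (x) x 420 (y) x 30 mm high, fixed; origin at the centre of its underside, front edge toward -x
- ring_large: flat white double ring, 160 mm across, with a small cross at its centre, printed on the hob; the pan's destination; origin at its centre on the hob's top (z = 30 mm). The two rings' centres are 200 mm apart along the hob's y; which is left and which right varies
- ring_small: flat white single ring, 104 mm across, printed on the hob; the pan starts here; origin at its centre on the hob's top
- saucepan: loose round steel saucepan, 136 mm outer and 128 mm inner diameter, 75 mm high, base 5 mm, about 0.5 kg; a straight black handle leaves it along its own -x, from 86 to 194 mm from the pan's axis, 24 mm wide and 18 mm high, its middle 56 mm above the pan's underside; origin at the centre of its underside, z up
- pan_handle (a point): point in the middle of the saucepan's handle, 110 mm from the pan's axis, 56 mm above its underside
- pan_lid: loose steel lid on the saucepan, about 0.14 kg: a plug of 120 mm diameter and 6 mm height that sits loosely inside the pan's rim, above it a flange of 140 mm diameter 4 mm thick that lies on the rim, above it a round black knob 30 mm in diameter from 18 to 44 mm above the origin; origin at the centre of the plug's underside, z up. On the pan its origin is 69 mm above the pan's underside
- tray: empty shallow tray, 301 (x) x 217 (y) x 27 mm over its rim, fixed; origin at the centre of its underside; inside, a flat floor of about 290 x 206 mm lies 1 mm above the origin
- utensil_block: fixed steel utensil block, 236 (x) x 66 (y) x 78 mm high, with three equal wells in a row along its own x, 75 mm apart, each 52 (x) x 24 (y) mm and 72 mm deep; origin at the centre of its underside. One utensil stands in each well, in varying order
- paddle: loose wooden paddle, 185 mm long, 16 mm thick (own y) throughout, about 70 g, standing blade down in a well: blade 44 mm wide (own x) up to 80 mm, handle 24 mm wide up to 170 mm, and on top a crossbar 56 mm wide (own x) and 20 mm high; origin at the centre of the blade's foot, z up toward the crossbar; a flat foot. In the well its foot is 6 mm above the worktop
- paddle_top (a point): the middle of the top of the paddle's crossbar, 185 mm from its foot
- spoon: loose wooden spoon, 183 mm long, standing in a well with its round handle (16 mm, ending in a 24 mm round knob) up; not to be taken; origin at the centre of its foot
- turner: loose wooden turner, 170 mm long, standing in a well with its plain flat handle (26 x 12 mm, no crossbar) up; not to be taken; origin at the centre of its foot
- label_roll: white label roll lying flat, 78 mm across, 34 mm high, loose bystander behind the gap between hob and tray; origin at the centre of its underside
- date_stamp: wooden hand stamp standing upright, 24 mm across and 64 mm high, loose bystander in the gap between hob and tray; origin at the centre of its underside
Mind the look-alikes: they are no part of the job. What is shaped like the paddle but green is not meant.

How it is judged (in metres and radians):
On the way, in this order (a step that is already met when the one before it is completed fails the run):
1. the covered saucepan stands within 20 mm of the centre of the large ring, lid still on (horizontal distance between saucepan and ring_large below 0.02 m and linear speed of saucepan below 0.02 m/s and horizontal distance between pan_lid and saucepan below 0.012 m and z of pan_lid in the frame of saucepan below 0.074 m), for 0.2 s.
2. the lid lies flat in the tray, knob up, let go (z of pan_lid in the frame of tray below 0.012 m and angle between pan_lid's own z axis and vertical below 0.1 rad and x of pan_lid in the frame of tray between -0.09 and 0.09 m and y of pan_lid in the frame of tray between -0.05 and 0.05 m and contact force between the fingers and pan_lid below 0.1 N), for 0.2 s.
3. the paddle has been pulled clear of the block, its foot above the block's top, held by the fingers (z of paddle in the frame of utensil_block above 0.08 m and contact force between the fingers and paddle above 0.5 N), for 0.1 s.
4. the paddle, still held, has been lowered blade first into the saucepan: its foot within 25 mm of the pan's underside (z of paddle in the frame of saucepan below 0.025 m and horizontal distance between paddle and saucepan below 0.064 m and angle between paddle's own z axis and vertical below 0.9 rad and contact force between the fingers and paddle above 0.3 N), for 0.05 s.
At the end, for the whole second after the job is handed in: Pan flat on the hob within 30 mm of the large ring's centre (20 mm when first slid there); lid flat, knob up, inside the tray; paddle stands or leans in the pan, blade down, foot within 45 mm of the pan's underside; spoon and turner in the block; all released and at rest (horizontal distance between saucepan and ring_large below 0.03 m and angle between saucepan's own z axis and vertical below 0.05 rad and height (world z) of saucepan below 0.035 m and z of pan_lid in the frame of tray below 0.012 m and angle between pan_lid's own z axis and vertical below 0.1 rad and x of pan_lid in the frame of tray between -0.09 and 0.09 m and y of pan_lid in the frame of tray between -0.05 and 0.05 m and horizontal distance between paddle and saucepan below 0.066 m and z of paddle in the frame of saucepan below 0.045 m and angle between paddle's own z axis and vertical below 1.3 rad and z of paddle_top in the frame of saucepan above 0.06 m and linear speed of each of paddle, pan_lid, saucepan below 0.03 m/s and z of each of spoon, turner in the frame of utensil_block below 0.03 m); the robot touches nothing.
It fails at once if the saucepan is lifted more than 10 mm off the hob or tipped by more than 0.15 rad (height (world z) of saucepan above 0.04 m or angle between saucepan's own z axis and vertical above 0.15 rad).
It fails at once if the spoon or the turner is pulled up out of the block by more than 40 mm (z of any of spoon, turner in the frame of utensil_block above 0.04 m).
It fails at once if the label roll or the hand stamp is moved by more than 30 mm or the stamp knocked over (distance of any of label_roll, date_stamp from where it was at the start of the episode above 0.03 m or angle between date_stamp's own z axis and vertical above 0.5 rad).
It also fails if it takes over 72 s, if anything falls off the work surface, if the arm or the gripper's body presses on something with over 40 N, if the wrist force passes 120 N, or if a joint passes its speed limit or range.

## Working session

There is one attempt and no reset: what is moved stays moved. The work goes in short steps, Python scripts to look and compute and a shell command to move; the robot and the scene stay as the last step left them, time stands still between calls to the robot, and variables do not carry over. Pictures are saved under pics/ and viewed, at most 12 in all, crops included, and the job is handed in when it is done.

```bash
mkdir -p pics
cat > h.py <<'E'
import cv2,numpy as np
from rig import ctrl
def shot(cam,name):
    c=ctrl.capture(cam); np.savez('pics/'+name+'.npz',**c); cv2.imwrite('pics/'+name+'.png',c['pixels']); return c
def load(name): return dict(np.load('pics/'+name+'.npz'))
def back(c,u,v,z):
    R=c['R'];t=c['t'];C=-R.T@t
    d=R.T@np.array([(u-c['cx'])/c['fx'],(v-c['cy'])/c['fy'],1.]); return C+d*(z-C[2])/d[2]
def proj(c,X):
    p=c['R']@np.array(X,float)+c['t']; return np.array([c['fx']*p[0]/p[2]+c['cx'],c['fy']*p[1]/p[2]+c['cy']])
E
python3 - <<'E'
from h import *
for n in('top','scene'):
    c=shot(n,n+'0'); print(n,-c['R'].T@c['t'],c['R'][2],c['fx'])
s=ctrl.sense();print(s['eef_pos'],s['ee_rot'])
E
```

```text
top [ 291.13400388  -24.1292608  1546.87785508] [ 0.21713022 -0.01844056 -0.97596845] 388.19124559590404
scene [-217.11567188 -502.38391613  955.34372291] [ 0.63904105  0.36716277 -0.67588315] 423.0387797645865
[227.19772156 473.08333817 247.78301391] [-2.59629790e-04  2.22035880e-01  9.75038324e-01 -5.17768882e-04]
```

View pics/top0.png

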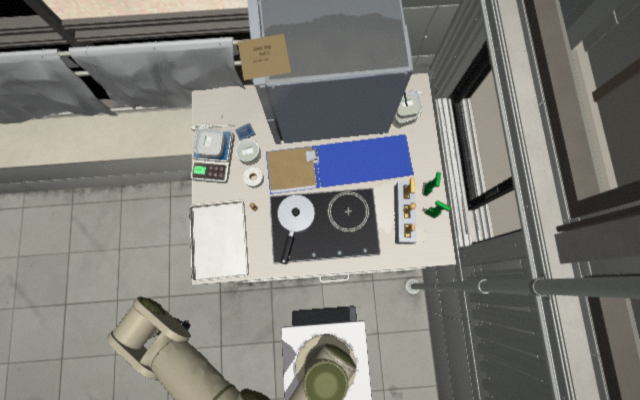

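View pics/scene0.png

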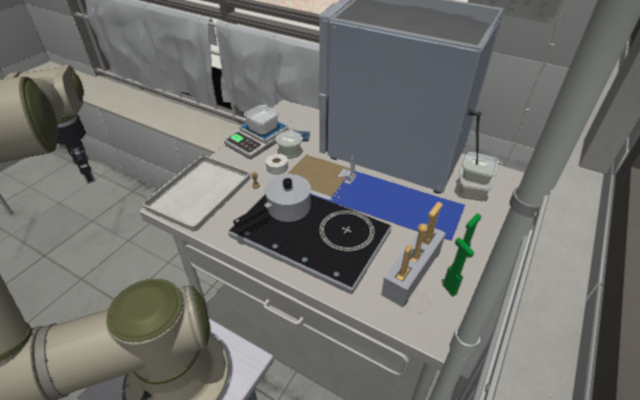

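Top view: lidded pan at about (296,212) with its handle to (287,260), large ring cross at (348,211), tray about (218,242), block about (406,212), stamp (254,207), roll (253,176). The scene view shows the block at about (415,255). I'll enlarge both.

Run:
```python
from h import *
a=cv2.imread('pics/top0.png')[165:290,185:425]
b=cv2.imread('pics/scene0.png')[190:310,380:500]
cv2.imwrite('pics/ca.png',cv2.resize(a,None,fx=3.3,fy=3.3,interpolation=cv2.INTER_CUBIC))
cv2.imwrite('pics/cb.png',cv2.resize(b,None,fx=5,fy=5,interpolation=cv2.INTER_CUBIC))
```

```text
(no output)
```

View pics/ca.png

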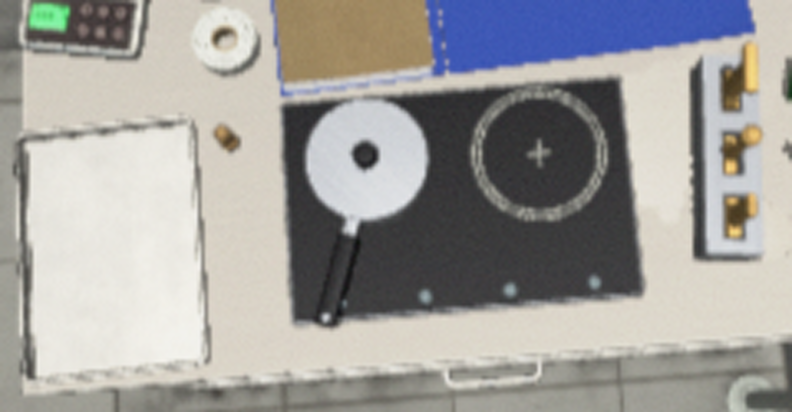

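View pics/cb.png

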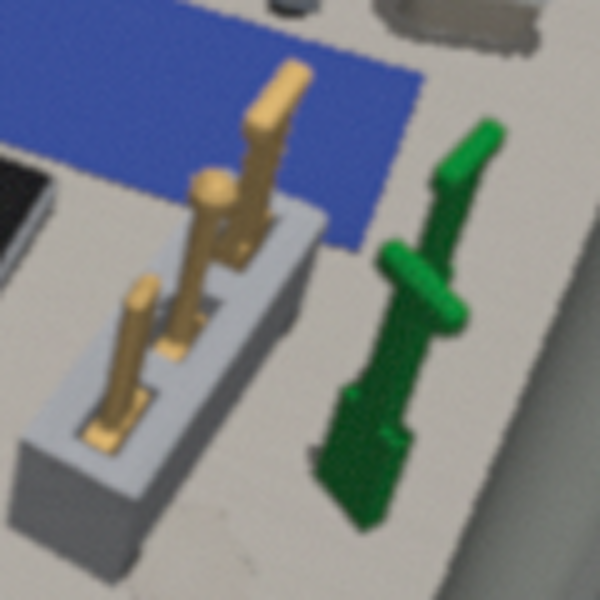

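The top crop shows the lid knob at (365,154), the handle from (347,235) to (327,320) and the cross at (539,153). The paddle stands in the far well with its crossbar at about (750,68). The scene crop confirms the far utensil has a T-bar, the middle one is the spoon and the near one is the turner. The green T is a decoy to the right.

Run:
```python
from h import *
c=load('top0')
P=lambda n,u,v,z:print(n,back(c,u/3.3+185-.35,v/3.3+165-.35,z).round(1))
P('lidflange',367,158,109);P('knob',365,154,143);P('h1',349,237,95);P('h2',327,320,95);P('cross',539,153,30)
for n,u,v in(('b',700,55),('b',756,55),('b',765,257),('b',707,257)):P(n,u,v,78)
for n,u,v in(('t',20,138),('t',193,121),('t',208,360),('t',30,380)):P(n,u,v,27)
P('bar far',748,46,191);P('bar near',751,92,191)
P('spoon',749,135,189);P('turner',742,205,176);P('stamp',220,132,64);P('roll',225,40,34)
s=load('scene0')
Q=lambda n,u,v,z:print(n,back(s,u/5+380-.4,v/5+190-.4,z).round(1))
Q('bar far',298,70,191);Q('bar near',257,118,191);Q('w far',268,230,78)
Q('corner',25,440,78);Q('corner',135,498,78);Q('corner',326,215,78)
```

```text
lidflange [567.3  67.3 109. ]
knob [565.4  67.1 143. ]
h1 [480.3  93.9  95. ]
h2 [389.  123.6  95. ]
cross [ 573.1 -134.7   30. ]
b [ 667.9 -332.1   78. ]
b [ 663.  -398.5   78. ]
b [ 424.  -379.1   78. ]
b [ 428.9 -312.7   78. ]
t [638.8 489.6  27. ]
t [644.3 280.4  27. ]
t [357.9 271.1  27. ]
t [350.6 477.7  27. ]
bar far [ 645.2 -362.2  191. ]
bar near [ 593.3 -359.1  191. ]
spoon [ 546.4 -351.5  189. ]
turner [ 472.7 -337.6  176. ]
stamp [620.  241.6  64. ]
roll [741.4 237.1  34. ]
bar far [ 640.5 -366.4  191. ]
bar near [ 595.  -359.8  191. ]
w far [ 632.6 -374.    78. ]
corner [ 431.6 -315.    78. ]
corner [ 426.6 -376.6   78. ]
corner [ 660.  -398.5   78. ]
```

```bash
R='x'; python3 -m jog '[{"delta_pos":[110,-184,-20],"angular":[0,0,0.07],"fingers":1},{"delta_pos":[110,-184,-20],"angular":[0,0,0.07],"fingers":1},{"delta_pos":[110,-184,-20],"angular":[0,0,0.07],"fingers":1},{"delta_pos":[220,-368,-48],"angular":[0,0,0.14],"fingers":1},{"delta_pos":[220,-368,-48],"angular":[0,0,0.14],"fingers":1},{"delta_pos":[220,-368,-48],"angular":[0,0,0.14],"fingers":1},{"delta_pos":[220,-368,-48],"angular":[0,0,0.14],"fingers":1},{"delta_pos":[220,-368,-48],"angular":[0,0,0.14],"fingers":1},{"delta_pos":[220,-368,-48],"angular":[0,0,0.14],"fingers":1},{"delta_pos":[220,-368,-48],"angular":[0,0,0.14],"fingers":1}]' 30
python3 - <<'E'
from h import *
c=shot('scene','s1'); s=ctrl.sense(); print(s['eef_pos'],s['ee_rot'],s['joints'])
cv2.imwrite('pics/s1c.png',cv2.resize(c['pixels'][100:270,190:400],None,fx=3.5,fy=3.5,interpolation=cv2.INTER_CUBIC))
p=s['eef_pos'];print([(proj(c,X)-[190,100])*3.5 for X in (p+[0,0,-17],[447,105,95],[566,67,143])])
E
```

```text
time_s: 1.35
eef_pos: [446.9, 106.2, 200.4]
ee_rot: [0.0, 0.152, 0.988, 0.0]
force: [-0.2, -0.7, 0.3]
grip_width: 0.999
grip_force: 0.0
[446.89719264 106.21653968 200.46357707] [9.55740454e-05 1.52400759e-01 9.88318773e-01 4.62573855e-05] [-2.26619002e-02  2.15188597e-01  1.75731406e+00  7.26785686e-05
  1.16888845e+00 -1.28749274e+00]
[array([212.23785712, 307.68397306]), array([225.23254659, 388.2640639 ]), array([339.82787447, 279.0600091 ])]
```

View pics/s1c.png

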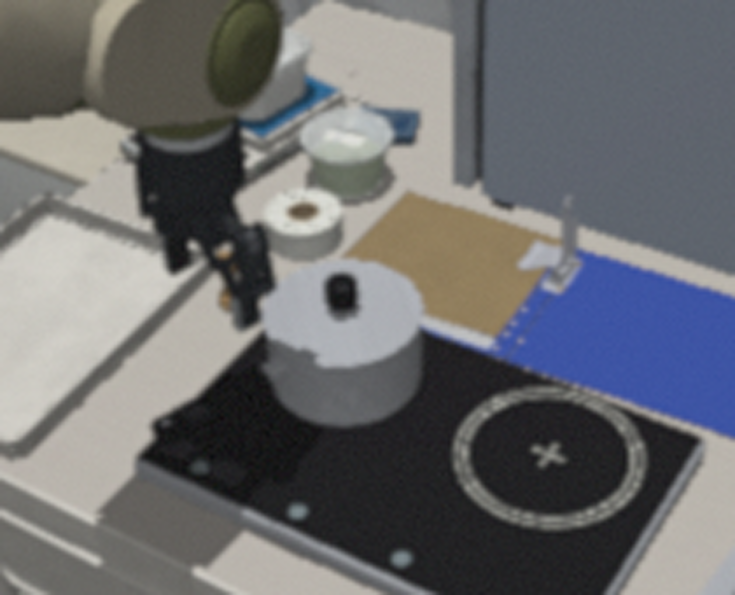

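The fingers at about (210,265) hang over the handle, which runs from (165,425) to (265,370). The knob at (341,285) agrees with the projected estimate, so I go down and grip.

```bash
python3 -m jog '[{"delta_pos":[0,-1,-50],"angular":[0,0,0],"fingers":1},{"delta_pos":[0,-1,-85],"angular":[0,0,0],"fingers":1},{"delta_pos":[0,-1,-112],"angular":[0,0,0],"fingers":1},{"delta_pos":[0,-1,-112],"angular":[0,0,0],"fingers":1},{"delta_pos":[0,-1,-112],"angular":[0,0,0],"fingers":0.6},{"delta_pos":[0,-1,-112],"angular":[0,0,0],"fingers":0.2},{"delta_pos":[0,-1,-112],"angular":[0,0,0],"fingers":0},{"delta_pos":[0,-1,-112],"angular":[0,0,0],"fingers":0},{"delta_pos":[0,-1,-112],"angular":[0,0,0],"fingers":0},{"delta_pos":[0,-1,-112],"angular":[0,0,0],"fingers":0}]' 30
```

```text
time_s: 2.65
eef_pos: [447.7, 104.4, 88.9]
ee_rot: [0.001, 0.153, 0.988, 0.0]
force: [-1.6, 2.9, 6.3]
grip_width: 0.275
grip_force: 30.2
```

Gripped at 0.275, about 24 mm, which matches the handle width. Now I slide it.

```bash
python3 -m jog '[{"delta_pos":[0,-8,0],"angular":[0,0,0],"fingers":0},{"delta_pos":[1,-20,0],"angular":[0,0,0],"fingers":0},{"delta_pos":[1,-34,0],"angular":[0,0,0],"fingers":0},{"delta_pos":[2,-48,0],"angular":[0,0,0],"fingers":0},{"delta_pos":[2,-62,0],"angular":[0,0,0],"fingers":0},{"delta_pos":[3,-76,0],"angular":[0,0,0],"fingers":0},{"delta_pos":[3,-90,0],"angular":[0,0,0],"fingers":0},{"delta_pos":[4,-100,0],"angular":[0,0,0],"fingers":0},{"delta_pos":[4,-100,0],"angular":[0,0,0],"fingers":0}]'
python3 -m jog '[{"delta_pos":[0,-8,0],"angular":[0,0,0],"fingers":0},{"delta_pos":[1,-20,0],"angular":[0,0,0],"fingers":0},{"delta_pos":[1,-34,0],"angular":[0,0,0],"fingers":0},{"delta_pos":[2,-48,0],"angular":[0,0,0],"fingers":0},{"delta_pos":[2,-62,0],"angular":[0,0,0],"fingers":0},{"delta_pos":[2,-76,0],"angular":[0,0,0],"fingers":0},{"delta_pos":[3,-90,0],"angular":[0,0,0],"fingers":0},{"delta_pos":[3,-101,0],"angular":[0,0,0],"fingers":0},{"delta_pos":[3,-101,0],"angular":[0,0,0],"fingers":0},{"delta_pos":[3,-101,0],"angular":[0,0,0],"fingers":0}]'
python3 - <<'E'
from h import *
c=shot('scene','s2'); b=shot('top','t2')
a=cv2.resize(c['pixels'][160:290,200:400],None,fx=4,fy=4,interpolation=cv2.INTER_CUBIC)
cv2.imwrite('pics/s2c.png',a)
print([((proj(c,X)-[200,160])*4).round() for X in ([573,-135,143],[573,-135,30])])
E
```

```text
time_s: 3.78
eef_pos: [451.8, 3.6, 88.8]
ee_rot: [0.001, 0.154, 0.988, -0.0]
force: [0.3, -2.5, 3.7]
grip_width: 0.272
grip_force: 29.0
time_s: 5.03
eef_pos: [454.7, -97.3, 88.7]
ee_rot: [0.001, 0.153, 0.988, -0.0]
force: [-0.7, -3.4, 5.7]
grip_width: 0.272
grip_force: 28.9
[array([594., 167.]), array([587., 277.])]
```

View pics/s2c.png

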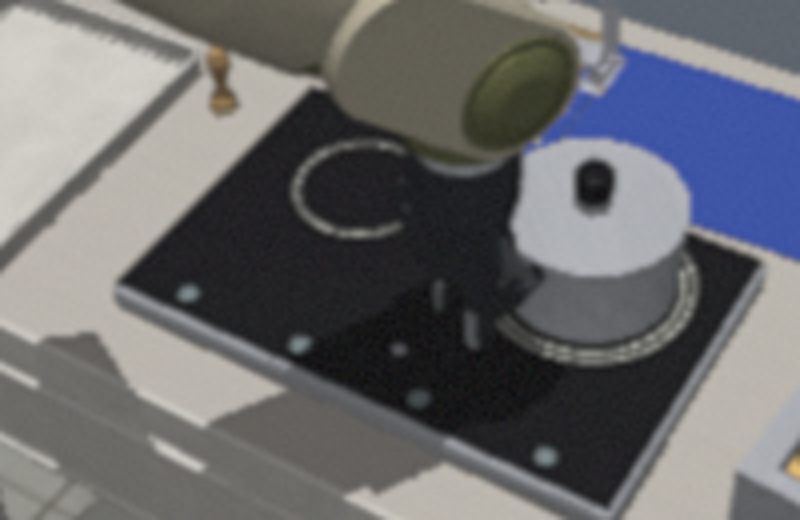

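The pan now stands inside the large ring. The knob top is at about (595,170) against an expected (594,167), so it is within a few mm. I release, rise and go over the knob.

```bash
python3 -m jog '[{"delta_pos":[0,0,0],"angular":[0,0,0],"fingers":0.6},{"delta_pos":[0,0,0],"angular":[0,0,0],"fingers":1},{"delta_pos":[0,0,0],"angular":[0,0,0],"fingers":1},{"delta_pos":[0,0,0],"angular":[0,0,0],"fingers":1},{"delta_pos":[0,0,60],"angular":[0,0,0],"fingers":1},{"delta_pos":[0,0,120],"angular":[0,0,0],"fingers":1},{"delta_pos":[60,-19,130],"angular":[0,0,0],"fingers":1},{"delta_pos":[118,-38,120],"angular":[0,0,0],"fingers":1},{"delta_pos":[118,-38,120],"angular":[0,0,0],"fingers":1},{"delta_pos":[118,-38,120],"angular":[0,0,0],"fingers":1}]'
python3 - <<'E'
from h import *
c=shot('top','t3'); k=c['pixels'][170:265,320:420]
cv2.imwrite('pics/t3c.png',cv2.resize(k,None,fx=6,fy=6,interpolation=cv2.INTER_CUBIC))
g=(c['pixels'].astype(int).sum(2)[:,:]); p=ctrl.sense()['eef_pos']; print(p)
print([((proj(c,X)-[320,170])*6).round() for X in ([573,-135,143],[573,-135,109],[455,-97,95])])
c=shot('scene','s3');cv2.imwrite('pics/s3c.png',cv2.resize(c['pixels'][140:260,280:420],None,fx=5,fy=5,interpolation=cv2.INTER_CUBIC))
print([((proj(c,X)-[280,140])*5).round() for X in ([573,-135,143],p-[0,0,17])])
E
```

```text
time_s: 6.38
eef_pos: [571.8, -134.5, 208.0]
ee_rot: [-0.001, 0.153, 0.988, 0.0]
force: [-0.2, -0.4, 1.1]
grip_width: 1.0
grip_force: 0.0
[ 571.65333395 -134.40116537  208.71294154]
[array([179., 212.]), array([176., 223.]), array([130., 416.])]
[array([343., 309.]), array([345., 245.])]
```

View pics/s3c.png

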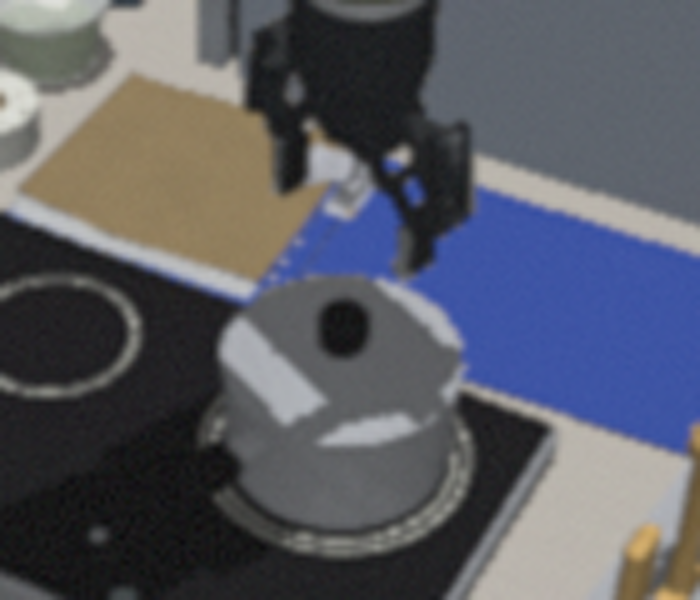

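The pan sits in the ring, released. The knob top is at about (343,312), against an expected (343,309). I descend and grip it.

```bash
python3 -m jog '[{"delta_pos":[1,0,-40],"angular":[0,0,0],"fingers":1},{"delta_pos":[1,0,-65],"angular":[0,0,0],"fingers":1},{"delta_pos":[1,0,-76],"angular":[0,0,0],"fingers":1},{"delta_pos":[1,0,-76],"angular":[0,0,0],"fingers":0.6},{"delta_pos":[1,0,-76],"angular":[0,0,0],"fingers":0.3},{"delta_pos":[1,0,-76],"angular":[0,0,0],"fingers":0},{"delta_pos":[1,0,-76],"angular":[0,0,0],"fingers":0},{"delta_pos":[1,0,-76],"angular":[0,0,0],"fingers":0},{"delta_pos":[1,0,-76],"angular":[0,0,0],"fingers":0}]' 40
```

```text
time_s: 7.6
eef_pos: [573.6, -134.9, 133.4]
ee_rot: [0.001, 0.153, 0.988, -0.0]
force: [-2.6, -0.2, 6.1]
grip_width: 0.337
grip_force: 39.4
```

```bash
python3 -m jog '[{"delta_pos":[0,0,6],"angular":[0,0,0],"fingers":0},{"delta_pos":[0,0,15],"angular":[0,0,0],"fingers":0},{"delta_pos":[0,0,35],"angular":[0,0,0],"fingers":0},{"delta_pos":[0,0,65],"angular":[0,0,0],"fingers":0},{"delta_pos":[0,0,100],"angular":[0,0,0],"fingers":0},{"delta_pos":[-5,40,100],"angular":[0,0,0],"fingers":0},{"delta_pos":[-12,85,100],"angular":[0,0,0],"fingers":0},{"delta_pos":[-20,135,100],"angular":[0,0,0],"fingers":0},{"delta_pos":[-27,185,100],"angular":[0,0,0],"fingers":0},{"delta_pos":[-35,235,100],"angular":[0,0,0],"fingers":0}]'
python3 -m jog '[{"delta_pos":[-8,50,0],"angular":[0,0,0],"fingers":0},{"delta_pos":[-15,100,0],"angular":[0,0,0],"fingers":0},{"delta_pos":[-22,150,0],"angular":[0,0,0],"fingers":0},{"delta_pos":[-30,200,0],"angular":[0,0,0],"fingers":0},{"delta_pos":[-36,240,0],"angular":[0,0,0],"fingers":0},{"delta_pos":[-40,270,0],"angular":[0,0,0],"fingers":0},{"delta_pos":[-40,280,0],"angular":[0,0,0],"fingers":0},{"delta_pos":[-40,280,-50],"angular":[0,0,0],"fingers":0},{"delta_pos":[-40,280,-100],"angular":[0,0,0],"fingers":0},{"delta_pos":[-40,280,-140],"angular":[0,0,0],"fingers":0}]'
python3 - <<'E'
from h import *
c=shot('scene','s4');cv2.imwrite('pics/s4c.png',cv2.resize(c['pixels'][100:250,90:310],None,fx=3.5,fy=3.5,interpolation=cv2.INTER_CUBIC))
E
```

```text
time_s: 8.85
eef_pos: [537.9, 101.8, 232.9]
ee_rot: [0.0, 0.153, 0.988, 0.0]
force: [1.2, 0.9, -1.6]
grip_width: 0.336
grip_force: 39.6
time_s: 10.1
eef_pos: [498.3, 379.2, 90.6]
ee_rot: [-0.0, 0.154, 0.988, -0.0]
force: [0.3, -0.0, -0.3]
grip_width: 0.332
grip_force: 39.7
```

View pics/s4c.png

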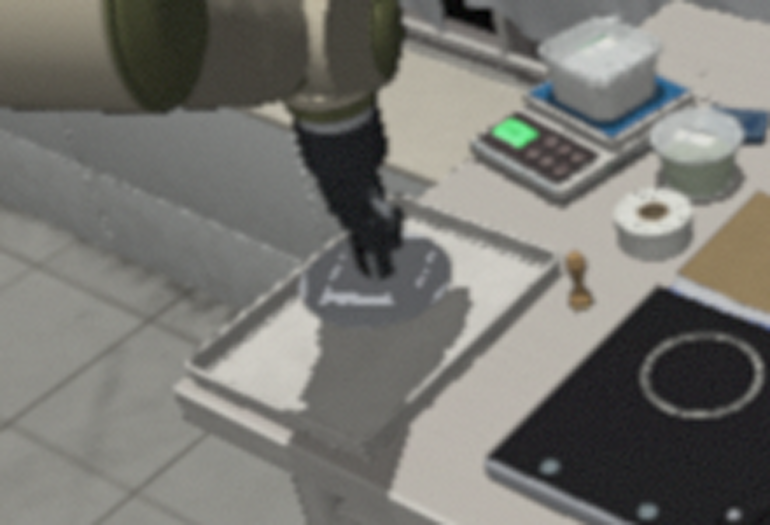

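The lid, at about (377,280), hangs level over the middle of the tray, and the stamp at (578,280) stands untouched. I lower it gently.

```bash
python3 -m jog '[{"delta_pos":[0,0,-25],"angular":[0,0,0],"fingers":0},{"delta_pos":[0,0,-42],"angular":[0,0,0],"fingers":0},{"delta_pos":[0,0,-50],"angular":[0,0,0],"fingers":0},{"delta_pos":[0,0,-54],"angular":[0,0,0],"fingers":0},{"delta_pos":[0,0,-56],"angular":[0,0,0],"fingers":0},{"delta_pos":[0,0,-56],"angular":[0,0,0],"fingers":0}]'
```

```text
time_s: 10.9
eef_pos: [498.5, 380.3, 36.7]
ee_rot: [0.0, 0.153, 0.988, 0.0]
force: [0.0, 0.0, -0.8]
grip_width: 0.331
grip_force: 39.9
```

```bash
python3 -m jog '[{"delta_pos":[0,0,-1],"angular":[0,0,0],"fingers":0},{"delta_pos":[0,0,-2],"angular":[0,0,0],"fingers":0},{"delta_pos":[0,0,-2],"angular":[0,0,0],"fingers":0}]'
```

```text
time_s: 11.28
eef_pos: [498.6, 380.4, 35.8]
ee_rot: [0.0, 0.153, 0.988, 0.0]
force: [-4.3, -2.8, 8.3]
grip_width: 0.332
grip_force: 40.9
```

Contact felt. I release, rise and head for the paddle.

```bash
python3 -m jog '[{"delta_pos":[0,0,0],"angular":[0,0,0],"fingers":0.5},{"delta_pos":[0,0,0],"angular":[0,0,0],"fingers":1},{"delta_pos":[0,0,0],"angular":[0,0,0],"fingers":1},{"delta_pos":[0,0,0],"angular":[0,0,0],"fingers":1},{"delta_pos":[0,0,50],"angular":[0,0,0],"fingers":1},{"delta_pos":[0,0,110],"angular":[0,0,0],"fingers":1},{"delta_pos":[0,0,170],"angular":[0,0,0],"fingers":1},{"delta_pos":[0,0,227],"angular":[0,0,0],"fingers":1},{"delta_pos":[8,-50,227],"angular":[0,0,0.03],"fingers":1},{"delta_pos":[18,-110,227],"angular":[0,0,0.06],"fingers":1}]'
python3 -m jog '[{"delta_pos":[10,-60,0],"angular":[0,0,0.03],"fingers":1},{"delta_pos":[20,-120,0],"angular":[0,0,0.06],"fingers":1},{"delta_pos":[30,-180,0],"angular":[0,0,0.09],"fingers":1},{"delta_pos":[40,-240,0],"angular":[0,0,0.12],"fingers":1},{"delta_pos":[50,-300,0],"angular":[0,0,0.15],"fingers":1},{"delta_pos":[60,-360,0],"angular":[0,0,0.167],"fingers":1},{"delta_pos":[70,-420,0],"angular":[0,0,0.167],"fingers":1},{"delta_pos":[80,-480,0],"angular":[0,0,0.167],"fingers":1},{"delta_pos":[90,-540,0],"angular":[0,0,0.167],"fingers":1},{"delta_pos":[95,-580,0],"angular":[0,0,0.167],"fingers":1}]'
python3 -m jog '[{"delta_pos":[8,-50,0],"angular":[0,0,0],"fingers":1},{"delta_pos":[8,-51,0],"angular":[0,0,0],"fingers":1},{"delta_pos":[8,-51,0],"angular":[0,0,0],"fingers":1},{"delta_pos":[8,-51,0],"angular":[0,0,0],"fingers":1}]'
python3 - <<'E'
from h import *
c=shot('scene','s5'); shot('top','t5'); s=ctrl.sense(); p=s['eef_pos'];print(p,s['joints'])
cv2.imwrite('pics/s5c.png',cv2.resize(c['pixels'][140:300,340:500],None,fx=3.7,fy=3.7,interpolation=cv2.INTER_CUBIC))
print([((proj(c,X)-[340,140])*3.7).round() for X in ([620,-362,191],p-[0,0,17])])
E
```

```text
time_s: 12.52
eef_pos: [516.2, 269.5, 261.7]
ee_rot: [0.001, 0.122, 0.993, 0.0]
force: [0.8, -0.4, -0.1]
grip_width: 1.004
grip_force: 0.0
time_s: 13.78
eef_pos: [611.1, -312.4, 260.7]
ee_rot: [-0.0, 0.041, 0.999, 0.0]
force: [0.3, 0.1, 0.5]
grip_width: 1.0
grip_force: 0.0
time_s: 14.28
eef_pos: [619.6, -359.5, 261.9]
ee_rot: [0.0, 0.04, 0.999, -0.0]
force: [-0.3, 1.4, 0.6]
grip_width: 0.996
grip_force: 0.0
[ 619.57073975 -359.72698498  261.96080549] [-6.89105811e-01  7.76637332e-01  7.31656751e-01  4.09118408e-05
  1.63268109e+00 -2.18032707e+00]
[array([352., 250.]), array([363., 193.])]
```

View pics/s5c.png

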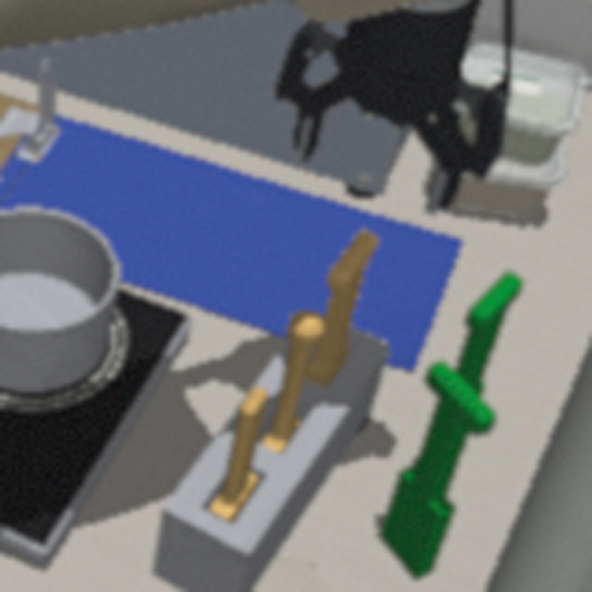

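The open pan is empty and in the ring. The paddle's T-bar is at about (355,257), with the gripper above it, and the green decoys are at the right. I check their distance before descending.

Run:
```python
from h import *
from scipy.optimize import least_squares
a=load('scene0');b=load('top0')
hsv=cv2.cvtColor(b['pixels'],cv2.COLOR_BGR2HSV);m=cv2.inRange(hsv,(50,150,40),(75,255,255));m[:,:420]=0
n,l,st,ce=cv2.connectedComponentsWithStats(m)
for i in range(1,n):
    if st[i][4]>15:
        print(st[i]); v,u=np.where(l==i)
        P=np.array([back(b,x,y,185)for x,y in zip(u,v)]);print('z185',P.min(0),P.max(0))
        P=np.array([back(b,x,y,0)for x,y in zip(u,v)]);print('z0',P.min(0),P.max(0))
```

```text
[425 173  15  22 127]
z185 [ 585.53374372 -467.10870315  185.        ] [ 660.78529295 -405.84768316  185.        ]
z0 [ 6.25525547e+02 -5.27283848e+02 -2.27373675e-13] [ 7.10999406e+02 -4.57701018e+02  2.27373675e-13]
[426 202  24  15 146]
z185 [ 503.45534434 -485.36744888  185.        ] [ 553.28390612 -400.81761314  185.        ]
z0 [ 5.32297467e+02 -5.48022895e+02 -2.27373675e-13] [ 5.88894832e+02 -4.51987654e+02  2.27373675e-13]
```

The far decoy stands near y = -460. With the fingers half open, reaching to about y = -402, there is room.

```bash
python3 -m jog '[{"delta_pos":[0,-2,0],"angular":[0,0,0],"fingers":0.6},{"delta_pos":[0,-2,-10],"angular":[0,0,0],"fingers":0.6},{"delta_pos":[0,-2,-35],"angular":[0,0,0],"fingers":0.6},{"delta_pos":[0,-2,-60],"angular":[0,0,0],"fingers":0.6},{"delta_pos":[0,-2,-80],"angular":[0,0,0],"fingers":0.6},{"delta_pos":[0,-2,-92],"angular":[0,0,0],"fingers":0.6},{"delta_pos":[0,-2,-92],"angular":[0,0,0],"fingers":0.3},{"delta_pos":[0,-2,-92],"angular":[0,0,0],"fingers":0},{"delta_pos":[0,-2,-92],"angular":[0,0,0],"fingers":0},{"delta_pos":[0,-2,-92],"angular":[0,0,0],"fingers":0}]' 50
```

```text
time_s: 15.62
eef_pos: [619.6, -362.9, 170.3]
ee_rot: [0.001, 0.04, 0.999, -0.001]
force: [-0.2, 0.8, 3.3]
grip_width: 0.181
grip_force: 50.8
```

```bash
python3 -m jog '[{"delta_pos":[0,0,8],"angular":[0,0,0],"fingers":0},{"delta_pos":[0,0,25],"angular":[0,0,0],"fingers":0},{"delta_pos":[0,0,45],"angular":[0,0,0],"fingers":0},{"delta_pos":[0,0,65],"angular":[0,0,0],"fingers":0},{"delta_pos":[0,0,85],"angular":[0,0,0],"fingers":0},{"delta_pos":[0,0,105],"angular":[0,0,0],"fingers":0},{"delta_pos":[0,0,125],"angular":[0,0,0],"fingers":0},{"delta_pos":[0,0,135],"angular":[0,0,0],"fingers":0},{"delta_pos":[0,0,135],"angular":[0,0,0],"fingers":0}]'
python3 - <<'E'
from h import *
c=shot('scene','s6')
cv2.imwrite('pics/s6c.png',cv2.resize(c['pixels'][120:290,300:470],None,fx=3.5,fy=3.5,interpolation=cv2.INTER_CUBIC))
E
```

```text
time_s: 16.75
eef_pos: [619.4, -362.8, 305.1]
ee_rot: [0.001, 0.04, 0.999, -0.0]
force: [-0.2, 0.3, -0.5]
grip_width: 0.18
grip_force: 50.4
```

View pics/s6c.png

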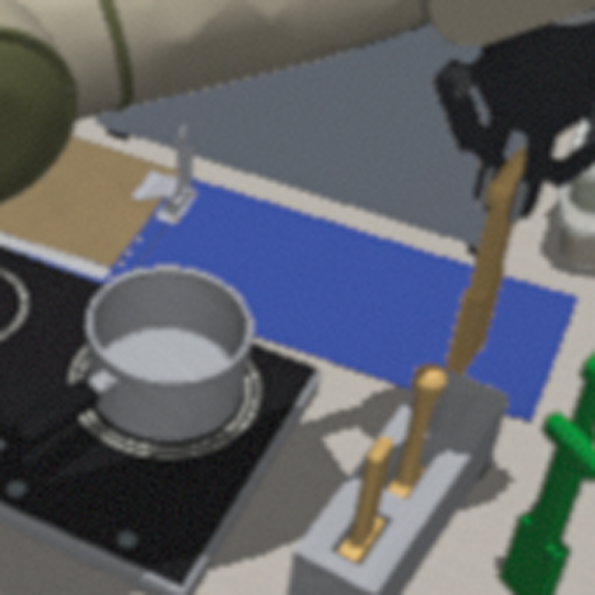

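The paddle is held with its foot clear of the block at about (460,370). The spoon and turner are still in place and the pan is open at (170,320). I move over the pan.

```bash
python3 -m jog '[{"delta_pos":[0,20,0],"angular":[0,0,0],"fingers":0},{"delta_pos":[-8,60,0],"angular":[0,0,0],"fingers":0},{"delta_pos":[-17,100,0],"angular":[0,0,0],"fingers":0},{"delta_pos":[-26,140,0],"angular":[0,0,0],"fingers":0},{"delta_pos":[-35,180,0],"angular":[0,0,0],"fingers":0},{"delta_pos":[-42,210,0],"angular":[0,0,0],"fingers":0},{"delta_pos":[-46,228,0],"angular":[0,0,0],"fingers":0},{"delta_pos":[-46,228,0],"angular":[0,0,0],"fingers":0},{"delta_pos":[-46,228,0],"angular":[0,0,0],"fingers":0}]'
python3 - <<'E'
from h import *
c=shot('scene','s7');t=shot('top','t7');p=ctrl.sense()['eef_pos']
cv2.imwrite('pics/s7c.png',cv2.resize(c['pixels'][120:270,280:430],None,fx=4,fy=4,interpolation=cv2.INTER_CUBIC))
f=p-[0,0,164]
print([((proj(c,X)-[280,120])*4).round() for X in (p,f,[573,-135,105])])
E
```

```text
time_s: 17.92
eef_pos: [573.5, -135.7, 303.9]
ee_rot: [-0.0, 0.041, 0.999, -0.0]
force: [-0.4, 0.1, -1.3]
grip_width: 0.181
grip_force: 50.3
[array([287., 143.]), array([275., 330.]), array([272., 366.])]
```

View pics/s7c.png

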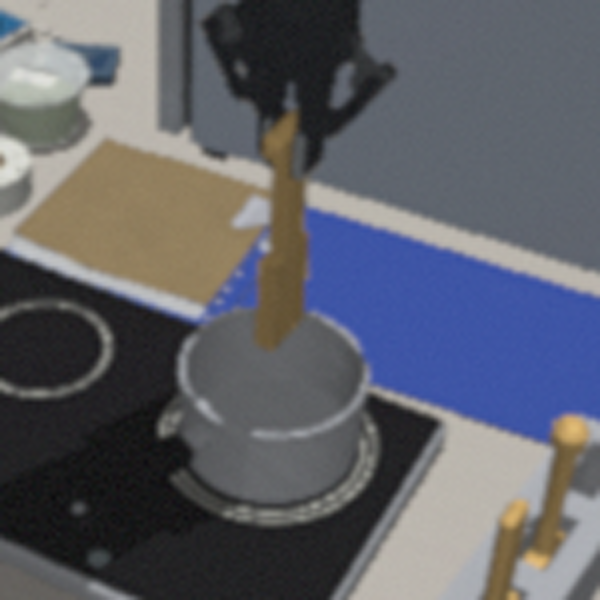

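The paddle hangs upright over the pan centre with its foot at about (277,338), against an expected (275,330), and the rim centre is at (272,366). I lower it.

```bash
python3 -m jog '[{"delta_pos":[0,0,-20],"angular":[0,0,0],"fingers":0},{"delta_pos":[0,0,-45],"angular":[0,0,0],"fingers":0},{"delta_pos":[0,0,-70],"angular":[0,0,0],"fingers":0},{"delta_pos":[0,0,-88],"angular":[0,0,0],"fingers":0},{"delta_pos":[0,0,-96],"angular":[0,0,0],"fingers":0},{"delta_pos":[0,0,-100],"angular":[0,0,0],"fingers":0},{"delta_pos":[0,0,-102],"angular":[0,0,0],"fingers":0},{"delta_pos":[0,0,-102],"angular":[0,0,0],"fingers":0}]'
python3 -m jog '[{"delta_pos":[0,0,-1],"angular":[0,0,0],"fingers":0},{"delta_pos":[0,0,-2],"angular":[0,0,0],"fingers":0},{"delta_pos":[0,0,-2],"angular":[0,0,0],"fingers":0}]'
```

```text
time_s: 19.02
eef_pos: [573.5, -134.9, 202.7]
ee_rot: [0.0, 0.04, 0.999, -0.0]
force: [0.6, 0.9, -0.4]
grip_width: 0.185
grip_force: 50.5
time_s: 19.4
eef_pos: [573.3, -134.8, 200.3]
ee_rot: [-0.0, 0.04, 0.999, -0.0]
force: [0.3, 0.4, -0.4]
grip_width: 0.182
grip_force: 50.5
```

```bash
python3 -m jog '[{"delta_pos":[0,0,-1],"angular":[0,0,0],"fingers":0},{"delta_pos":[0,0,-2],"angular":[0,0,0],"fingers":0},{"delta_pos":[0,0,-2],"angular":[0,0,0],"fingers":0},{"delta_pos":[0,0,-2],"angular":[0,0,0],"fingers":0}]'
```

```text
time_s: 19.9
eef_pos: [573.5, -134.8, 199.2]
ee_rot: [0.001, 0.04, 0.999, -0.0]
force: [-1.2, 1.1, 5.5]
grip_width: 0.183
grip_force: 51.4
```

Foot contact (5.5 N). I open and rise.

```bash
python3 -m jog '[{"delta_pos":[0,0,0],"angular":[0,0,0],"fingers":0.3},{"delta_pos":[0,0,0],"angular":[0,0,0],"fingers":0.6},{"delta_pos":[0,0,0],"angular":[0,0,0],"fingers":1},{"delta_pos":[0,0,0],"angular":[0,0,0],"fingers":1},{"delta_pos":[0,0,0],"angular":[0,0,0],"fingers":1},{"delta_pos":[0,0,20],"angular":[0,0,0],"fingers":1},{"delta_pos":[0,0,60],"angular":[0,0,0],"fingers":1},{"delta_pos":[0,0,110],"angular":[0,0,0],"fingers":1},{"delta_pos":[0,0,130],"angular":[0,0,0],"fingers":1},{"delta_pos":[0,0,130],"angular":[0,0,0],"fingers":1}]'
python3 - <<'E'
from h import *
c=shot('scene','s8')
cv2.imwrite('pics/s8c.png',cv2.resize(c['pixels'][110:300,110:470],None,fx=2.2,fy=2.2,interpolation=cv2.INTER_CUBIC))
E
```

```text
time_s: 21.15
eef_pos: [573.6, -134.9, 329.4]
ee_rot: [0.001, 0.04, 0.999, -0.001]
force: [-0.1, -0.9, -0.6]
grip_width: 1.004
grip_force: 0.0
```

View pics/s8c.png

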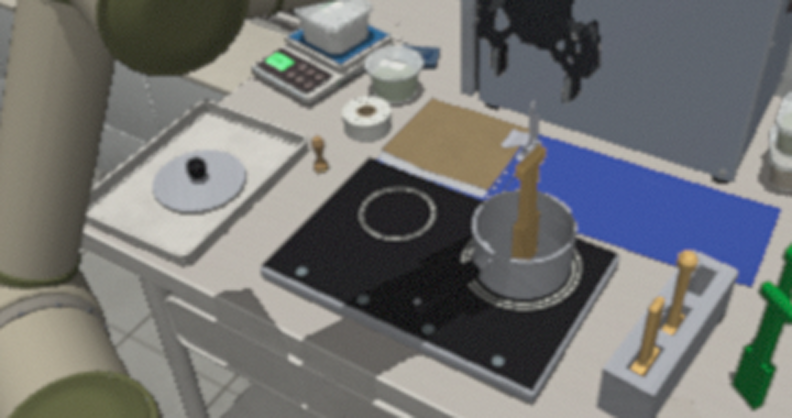

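The lid lies flat in the tray at (198,178). The paddle stands in the pan at (525,205), free of the gripper, and the spoon and turner are in the block. Everything is in place, so I hand it in.

```bash
python3 -c "
from rig import ctrl
print(ctrl.finish_job())"
```

```text
the job is handed in; nothing more can be done
None
```

I handed the job in at about 21 s of the 72 s allowed: the last picture shows the pan on the large ring, the lid flat in the tray, the paddle standing in the pan and the other two utensils in the block, but the rig returned no verdict.

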